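# Thread the spacer and the bush onto the inclined locating post

### The job

Load the inclined assembly fixture: thread the wide steel spacer ring down the locating post until it sits fully home, flat on the blue shoulder, and after it thread the brass bush down the same post until it sits fully home, flat on the spacer. Guide each part down the post in the gripper rather than letting it drop, let go of both, and leave the bottle, the wrench and the green bin where they are.

Things in the scene. Friction and masses are not known exactly. Their poses are not given: they have to be found in the camera images.
- fixture: Fixed steel fixture on the bench: dark base plate 150 x 110 x 15 mm with a grey inclined column. Origin: centre of the plate's underside; z up, x along the plate's 150 mm side. The post leans 30 degrees from vertical towards the fixture's -x. Where it stands and how it is turned varies.
- post: Aluminium locating post, 26 mm diameter, 60 mm long (the last 12 mm taper to 16 mm diameter), rising from a blue round shoulder of 72 mm diameter, 14 mm thick. Part of the fixture, fixed; at (-20, 0, 85) mm in the fixture's frame. Origin: centre of the shoulder's upper face, where the post leaves it; z runs along the post to its tip (30 degrees from vertical), y is level.
- spacer: Steel spacer ring, loose, lying flat on the bench: outside diameter 56 mm, bore 31 mm, height 22 mm, 0.30 kg nominal. Origin: centre of its underside; z along its bore. Either end may go first.
- spacer_mid (a point): Centre of the steel spacer's bore, at half its height (11 mm above its underside).
- bush: Brass bush (plain ring), loose, standing on end on the bench: outside diameter 43 mm, bore 31 mm, height 26 mm, 0.15 kg nominal. Origin: centre of its underside; z along its bore. Either end may go first.
- bush_mid (a point): Centre of the brass bush's bore, at half its height (13 mm above its underside).
- bottle: Bystander: upright white plastic bottle with red cap and green label, 52 mm diameter, 110 mm high. Origin: centre of its underside.
- wrench: Bystander: steel wrench 170 mm long lying flat. Origin: its middle, underside; x along its length.
- bin: Bystander: low open green bin 80 x 150 x 45 mm with small hardware. Origin: centre of its underside.
Not all that is in view belongs to the job. There is more than one size of the fixture; the job needs the larger.

How it is judged:
By the outcome, as a careful person would: the job done as asked, in the order asked, and still so for the second after the job is handed in, with the robot touching nothing.
It also fails if it takes over 54 s, if anything falls off the work surface, if the arm or the gripper's body presses on something with over 40 N, if the wrist force passes 120 N, or if a joint passes its speed limit or range.

### The arm

A 6-joint arm with a two-finger parallel gripper is mounted at the origin on the work surface. World frame = base frame: x ahead of the robot, y to its left, z up, the work surface at z = 0. Lengths are in m, angles in rad, forces in N, time in s.
With the tool pointing down it reaches from about 0.35 to 0.85 m from the base axis. Payload 8.1 kg.
Tool frame: the origin (TCP) lies midway between the tips of the shut fingers; the grasp point (between the pads) lies r.grasp_offset behind it (r.grasp_offset is the distance from the TCP to the grasp point, in m); z points along the fingers, y is the line along which they close (so a half turn about z gives the same grasp; the last joint's range is limited). The gripper opens to 93 mm and grips with 3 to 60 N. Pads are 15 mm wide; open, the fingers measure 128 mm over their backs; the gripper's body (75 mm by 188 mm) begins 65 mm behind the grasp point.
Start: joints at [1.162, 0.13, 1.488, -0, 1.523, -0.085], TCP at [0.191, 0.569, 0.219] pointing down, gripper open.
Joint ranges: [-2.96, 2.96], [-0.89, 2.26], [0.02, 2.5], [-1.34, 4.48], [0, 2.73], [-2.66, 2.66]. Speed limits (rad/s): [2.39, 2.39, 2.79, 3.14, 3.14, 3.14].

### API

Orientations are given as a 3x3 rotation matrix whose columns are the frame's x, y, z axes.
In Python, from rig import observe, optics, r gives the robot as it stands.
- The arm moves only by the tool send_rows, never from a script. Its arguments are lists of equal length, an entry for each row: "offset": the shift along the tool's x, y, z in cm, a list of three; "turn": the turn, a rotation vector about the tool's x, y, z in degrees, a list of three; "jaw": the finger opening in cm, from 0 to 9.3. In form: {"offset": [[x, y, z], ...], "turn": [[ax, ay, az], ...], "jaw": [jaw, ...]}. A call has 1 to 12 rows; each row is the pose to reach, as a shift and turn from the pose commanded when the call began, along the tool's axes at that moment; what a row does not reach only later rows make up. A row lasts 1/8 s, in which the tool goes at most 62.5 mm and 10.7 degrees, less where a joint would pass 70% of its speed; a pose out of reach is approached as far as the arm can. A call with a gripper value outside its range is refused whole. The fingers move at their own pace and stop on an object; "newtons" is the grip in N (left out, the last holds). Time passes only in rows, so rows that repeat a pose let the fingers close. It gives the time, the measured TCP pose, the force, the opening and the grip force at its end, in the units of the state.
- observe(): the state, without advancing time (a new reading comes with each control period).
- optics.capture(name): name is "scene" or "side" or "wrist"; returns the picture (400x640x3 uint8, red, green, blue); there is no depth.
- optics.get_calibration(name): a dict with "fx", "fy", "cx", "cy" (pixels), "dist" ([k1, k2, p1, p2, k3] as OpenCV has them; the pictures are not rectified), "pose" (4x4, takes a point from camera to world coordinates). Camera axes: x right, y down, z forward; pixel columns grow to the right and rows downward; lengths in m; the calibration is good to about 2 mm. A picture is of the moment at which its call begins: read the wrist's pose just before it. get_calibration takes no time and is no camera call; for the wrist camera it gives the pose at the moment of the call.
- r.finish_job(): hands the job in; it is judged then, once.
Trained networks look in the newest picture that a camera, given by its name, has taken for a name from the list of things; names that differ only in an ending like _2 or _b are one class to them, and where a whole thing is asked for, a point or a joint stands for the part that bears it (a point fixed in the world has none). Each returns a list of dicts, best first, with "p" (0 to 1); they miss things now and then, are a little off and sometimes report something else, mostly with a low value. They report only what shows in the picture. A call takes as long as a camera call. They do not tell look-alikes from the thing itself.
- optics.silhouettes(camera, thing): "pixels" (400x640 bool, what is visible of it).
- optics.spot_point(camera, thing): "centre" ([x, y, z] in m, in the coordinates of the camera as it stood for that picture, good to about 4 mm: a listed point, or the origin of a listed thing).
The state is a dict: "time_s": time; "joint_pos": joint angles; "dq": joint speeds; "effort": joint torques, N m; "ee_pos": TCP position; "tool_rot": TCP orientation; "ft_force": force on the tool from outside, world axes, zero at the start; "torque": the same for the moment, N m; "opening": finger opening in m; "grip_force": force on a finger pad.
Only numpy, scipy, OpenCV 4.12 (cv2) and the standard library are available. Lean on these libraries where they do the work, as an engineer would, in place of code of your own. Each camera call takes 0.05 s, during which the arm holds its last target. There are 200 camera calls.

## Working session

There is one attempt and no reset: what is moved stays moved. The work goes in short steps, Python scripts to look and compute and a tool call to move; the robot and the scene stay as the last step left them, time stands still between calls to the robot, and variables do not carry over. Pictures are saved under pics/ and viewed, at most 10 in all, crops included, and the job is handed in when it is done.

Besides the shell and the picture viewer there is one more tool, called after ">>>" as a command line: name --argument value ..., lists and objects as JSON in quotes. send_rows: Moves the arm, as the interface text tells. Its arguments: {"type":"object","properties":{"offset":{"type":"array","items":{"type":"array","items":{"type":"number"}}},"turn":{"type":"array","items":{"type":"array","items":{"type":"number"}}},"jaw":{"type":"array","items":{"type":"number"}},"newtons":{"type":"number"}},"required":["offset","turn","jaw"]}

```bash
ls; mkdir -p pics; python3 - <<'E'
from rig import observe, optics, r
import cv2,numpy as np
s=observe();print(s['time_s'],s['ee_pos'],s['ft_force'],r.grasp_offset)
for n in("scene","side"):
    im=optics.capture(n);cv2.imwrite(f'pics/{n}0.png',im[:,:,::-1])
    T=np.array(optics.get_calibration(n)['pose'])
    print(n,T.round(3).tolist())
    for t in("fixture","post","spacer","spacer_mid","bush","bush_mid","bottle","wrench","bin"):
        for d in optics.spot_point(n,t)[:3]:
            print(t,round(d['p'],2),(T[:3,:3]@d['centre']+T[:3,3]).round(4))
print(observe()['time_s'])
E
```

```text
pics
0.0 [0.19065383 0.56829383 0.21759337] [-0.22374164 -0.42386333  0.93604884] 0.0188
scene [[0.212, 0.602, -0.77, 1.204], [0.977, -0.117, 0.178, -0.155], [0.017, -0.79, -0.613, 0.603], [0.0, 0.0, 0.0, 1.0]]
fixture 0.83 [ 0.5313 -0.0563  0.0008]
fixture 0.6 [ 0.3397 -0.0659  0.0046]
fixture 0.55 [ 0.5226 -0.2488  0.0094]
post 0.83 [ 0.5161 -0.0482  0.0889]
post 0.53 [ 0.3307 -0.0639  0.057 ]
spacer 0.91 [ 0.5243  0.2789 -0.0011]
spacer 0.35 [ 0.5258 -0.2495  0.0065]
spacer_mid 0.95 [0.522  0.281  0.0075]
bush 0.59 [ 0.5248 -0.247   0.0013]
bush_mid 0.75 [ 0.5244 -0.2486  0.0079]
bottle 0.68 [ 0.514 -0.051  0.086]
bottle 0.57 [0.6949 0.2597 0.0009]
wrench 0.91 [ 0.6571 -0.3368  0.0019]
bin 0.96 [ 0.7648  0.0475 -0.005 ]
side [[0.98, -0.132, 0.147, 0.353], [-0.197, -0.699, 0.687, -0.91], [0.012, -0.702, -0.712, 1.017], [0.0, 0.0, 0.0, 1.0]]
fixture 0.85 [ 0.3434 -0.0609 -0.0009]
fixture 0.77 [ 0.5354 -0.054  -0.0027]
post 0.84 [ 0.328  -0.0586  0.0628]
post 0.52 [ 0.524  -0.2488 -0.0022]
spacer_mid 0.76 [0.5261 0.2814 0.0111]
bush 0.6 [ 0.5251 -0.2452 -0.0027]
bush_mid 0.73 [ 0.5203 -0.2447  0.0122]
bush_mid 0.35 [ 0.6579 -0.3326 -0.0011]
wrench 0.93 [ 0.6606 -0.3307 -0.0008]
1.0
```

View pics/scene0.png

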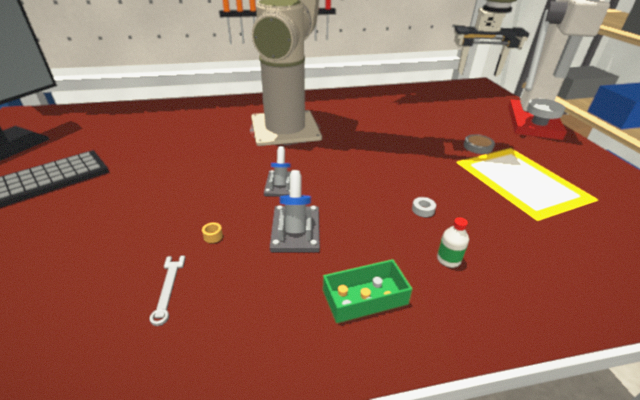

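View pics/side0.png

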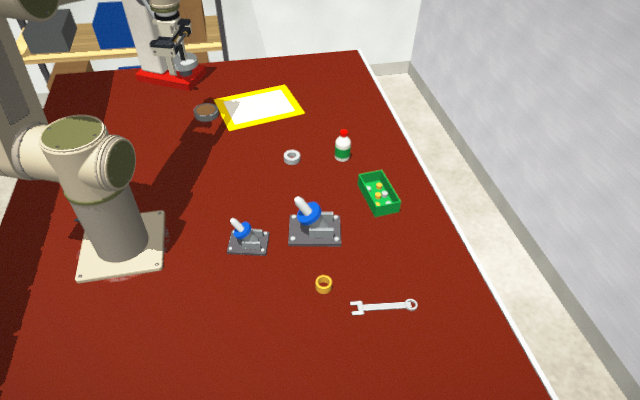

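The scene picture shows the large fixture at about (296,225), with its post leaning towards the robot, and a smaller one at (280,178). The spacer is at (424,207) and the bush at (212,232). The side view agrees: large fixture at (315,225), spacer (292,157), bush (323,284). The networks' world points fit these. Next I'll go above the spacer.

```bash
cat > h.py <<'E'
from rig import observe, optics, r
import cv2,numpy as np
from scipy.spatial.transform import Rotation as Ro
def pose(yaw,tilt):
    """tool rotation: z = down tilted by tilt towards heading yaw; y level (y = left-to-right closing line)"""
    h=np.array([np.cos(yaw),np.sin(yaw),0]);z=np.sin(tilt)*h-np.cos(tilt)*np.array([0,0,1.])
    y=np.cross([0,0,1.],h)*-1; x=np.cross(y,z)
    return np.column_stack([x,y,z])
def go(p,R,p0=None,R0=None):
    s=observe();p0=s['ee_pos'] if p0 is None else p0;R0=np.array(s['tool_rot']) if R0 is None else R0
    o=R0.T@(np.array(p)-p0)*100;t=np.degrees(Ro.from_matrix(R0.T@R).as_rotvec())
    print('offset cm',o.round(2),'turn deg',t.round(1))
def world(cam,c):
    T=np.array(optics.get_calibration(cam)['pose']);return T[:3,:3]@np.array(c)+T[:3,3]
def proj(cal,P):
    T=np.linalg.inv(np.array(cal['pose']));K=np.array([[cal['fx'],0,cal['cx']],[0,cal['fy'],cal['cy']],[0,0,1]])
    return cv2.projectPoints(np.atleast_2d(P).astype(float),cv2.Rodrigues(T[:3,:3])[0],T[:3,3],K,np.array(cal['dist']))[0][:,0]
E
python3 - <<'E'
from h import *
s=observe();print(np.round(s['tool_rot'],3).tolist(),s['opening'])
T=np.array(optics.get_calibration('wrist')['pose']);R0=np.array(s['tool_rot'])
print('cam in tool',(R0.T@(T[:3,3]-s['ee_pos'])).round(3),(R0.T@T[:3,:3]).round(2).tolist())
print(pose(0,0).tolist())
go([.524,.28,.15],pose(0,0))
E
```

```text
[[-0.948, 0.318, 0.0], [0.318, 0.948, -0.0], [-0.0, -0.0, -1.0]] 0.0932986160531044
cam in tool [ 0.083  0.001 -0.167] [[0.0, -0.95, -0.3], [1.0, 0.0, 0.0], [-0.0, -0.3, 0.95]]
[[1.0, -0.0, 0.0], [-0.0, -1.0, 0.0], [0.0, -0.0, -1.0]]
offset cm [-40.77 -16.78   6.86] turn deg [  0.    0.  161.4]
```

>>> send_rows --offset '[[-6, -2.5, 1], [-12, -5, 2], [-18, -7.4, 3], [-24, -9.9, 4], [-30, -12.3, 5], [-36, -14.8, 6], [-40.8, -16.8, 6.9], [-40.8, -16.8, 6.9], [-40.8, -16.8, 6.9], [-40.8, -16.8, 6.9], [-40.8, -16.8, 6.9], [-40.8, -16.8, 6.9]]' --turn '[[0, 0, 10], [0, 0, 20], [0, 0, 30], [0, 0, 40], [0, 0, 50], [0, 0, 60], [0, 0, 70], [0, 0, 80], [0, 0, 90], [0, 0, 100], [0, 0, 110], [0, 0, 120]]' --jaw '[9.3, 9.3, 9.3, 9.3, 9.3, 9.3, 9.3, 9.3, 9.3, 9.3, 9.3, 9.3]'

```text
time_s: 2.5
ee_pos: [0.5243, 0.2797, 0.1496]
tool_rot: [[0.753, 0.658, -0.0], [0.658, -0.753, 0.0], [-0.0, -0.0, -1.0]]
ft_force: [-0.0, -0.4, -0.1]
opening: 0.0928
grip_force: 0.0
```

>>> send_rows --offset '[[0, 0, 0], [0, 0, 0], [0, 0, 0], [0, 0, 0], [0, 0, 0], [0, 0, 0]]' --turn '[[0, 0, 10], [0, 0, 20], [0, 0, 30], [0, 0, 40], [0, 0, 41.4], [0, 0, 41.4]]' --jaw '[9.3, 9.3, 9.3, 9.3, 9.3, 9.3]'

```text
time_s: 3.25
ee_pos: [0.5242, 0.2798, 0.1496]
tool_rot: [[1.0, 0.004, -0.0], [0.004, -1.0, 0.0], [-0.0, -0.0, -1.0]]
ft_force: [0.8, 0.2, -0.6]
opening: 0.0927
grip_force: 0.0
```

```bash
python3 - <<'E'
from h import *
s=observe();print(s['time_s'],s['joint_pos'],s['ee_pos'],s['ft_force'])
im=optics.capture('wrist');cv2.imwrite('pics/w1.png',im[:,:,::-1])
for t in("spacer","spacer_mid","fixture","post"):
    for d in optics.spot_point('wrist',t)[:2]: print(t,round(d['p'],2),world('wrist',d['centre']).round(4))
m=optics.silhouettes('wrist','spacer')[0]['pixels'];ys,xs=np.where(m)
print('mask',xs.min(),xs.max(),ys.min(),ys.max())
# fit centre: render outline for candidate centre, match mask
cal=optics.get_calibration('wrist');a=np.linspace(0,2*np.pi,60)
def f(c):
    P=np.array([[c[0]+.028*np.cos(t),c[1]+.028*np.sin(t),z] for z in(0,.022) for t in a])
    h=cv2.convexHull(proj(cal,P).astype(np.float32)).astype(int);k=np.zeros(m.shape,np.uint8);cv2.fillPoly(k,[h],1);
    q=cv2.morphologyEx(m.astype(np.uint8),cv2.MORPH_CLOSE,np.ones((3,3)));hm=cv2.convexHull(np.column_stack(np.where(q)[::-1]).astype(np.int32));M=np.zeros_like(k);cv2.fillPoly(M,[hm],1)
    return -(k&M).sum()/(k|M).sum()
from scipy.optimize import minimize
o=minimize(f,[.524,.28],method='Nelder-Mead',options=dict(initial_simplex=[[.52,.276],[.53,.28],[.524,.288]]));print(o.x.round(4),o.fun)
E
```

```text
3.25 [4.03947027e-01 1.56072968e-01 1.58714205e+00 4.06224252e-05
 1.39842244e+00 1.97068711e+00] [0.52420739 0.27977218 0.14962562] [ 0.82869092  0.20229412 -0.6127774 ]
spacer 0.74 [0.5236 0.2819 0.0081]
spacer 0.34 [0.5296 0.2804 0.0126]
spacer_mid 0.71 [0.5263 0.2788 0.0128]
fixture 0.93 [ 0.538  -0.0508  0.0021]
mask 295 345 164 215
[0.4685 0.3165] 0.0<stdin>:14: RuntimeWarning: overflow encountered in scalar negative
```

```bash
cat >> h.py <<'E'
from scipy.optimize import minimize
def ringfit(c0,rad,h,m,cal):
    "centre of an upright ring on the bench, from its silhouette"
    M=np.zeros(m.shape,np.uint8);cv2.fillPoly(M,[cv2.convexHull(np.column_stack(np.where(m)[::-1]).astype(np.int32))],1)
    a=np.linspace(0,2*np.pi,60)
    def f(c):
        P=np.array([[c[0]+rad*np.cos(t),c[1]+rad*np.sin(t),z] for z in(0,h) for t in a])
        k=np.zeros_like(M);cv2.fillPoly(k,[cv2.convexHull(proj(cal,P).astype(np.float32)).round().astype(np.int32)],1)
        return -float((k&M).sum())/float((k|M).sum())
    c0=np.array(c0);o=minimize(f,c0,method='Nelder-Mead',options=dict(initial_simplex=[c0-.004,c0+[.006,0],c0+[0,.006]]))
    return o.x.round(4),round(o.fun,3)
E
python3 - <<'E'
from h import *
optics.capture('wrist')
m=optics.silhouettes('wrist','spacer')[0]['pixels']
print(ringfit([.524,.28],.028,.022,m,optics.get_calibration('wrist')))
E
```

```text
(array([0.5262, 0.2808]), np.float64(-0.964))
```

View pics/w1.png

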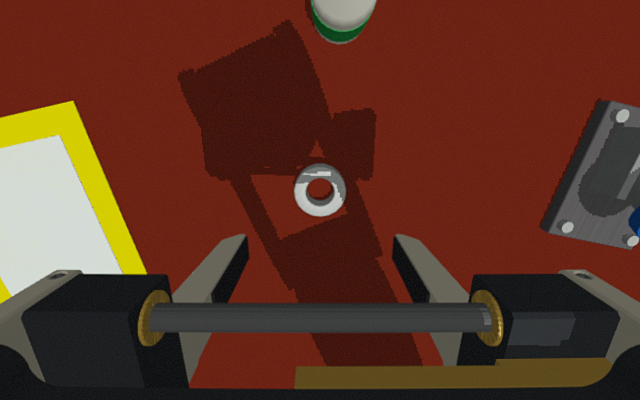

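Wrist view: the spacer is at (320,190), centred between the fingers, with the fixture at the right edge (600,170). I'll descend and grip.

>>> send_rows --offset '[[0.2, -0.1, 5], [0.2, -0.1, 10], [0.2, -0.1, 13], [0.2, -0.1, 14.65], [0.2, -0.1, 14.65], [0.2, -0.1, 14.65], [0.2, -0.1, 14.65], [0.2, -0.1, 14.65], [0.2, -0.1, 14.65], [0.2, -0.1, 14.65], [0.2, -0.1, 14.65]]' --turn '[[0, 0, 0], [0, 0, 0], [0, 0, 0], [0, 0, 0], [0, 0, 0], [0, 0, 0], [0, 0, 0], [0, 0, 0], [0, 0, 0], [0, 0, 0], [0, 0, 0]]' --jaw '[9.3, 9.3, 9.3, 9.3, 9.3, 5, 5, 5, 5, 5, 5]' --newtons 35

```text
time_s: 5.03
ee_pos: [0.5264, 0.2807, 0.0034]
tool_rot: [[1.0, 0.001, 0.0], [0.001, -1.0, -0.0], [0.0, 0.0, -1.0]]
ft_force: [-0.3, -0.8, 2.6]
opening: 0.0551
grip_force: 35.0
```

>>> send_rows --offset '[[0, 0, -4], [0, 0, -10], [0, 0, -16], [-2, 5, -20], [-3.5, 11, -22], [-5, 17, -24.7], [-7, 23, -24.7], [-9, 29, -24.7], [-9.6, 33.6, -24.7], [-9.6, 33.6, -24.7], [-9.6, 33.6, -24.7]]' --turn '[[0, 0, 0], [0, 0, 0], [0, 0, 0], [0, 0, 0], [0, 0, 0], [0, 0, 0], [0, 0, 0], [0, 0, 0], [0, 0, 0], [0, 0, 0], [0, 0, 0]]' --jaw '[5, 5, 5, 5, 5, 5, 5, 5, 5, 5, 5]'

```text
time_s: 6.4
ee_pos: [0.4303, -0.0552, 0.2497]
tool_rot: [[1.0, -0.0, -0.001], [-0.0, -1.0, 0.001], [-0.001, -0.001, -1.0]]
ft_force: [1.1, 0.5, -2.2]
opening: 0.055
grip_force: 35.0
```

```bash
python3 - <<'E'
from h import *
s=observe();print(s['time_s'],s['joint_pos'],s['ee_pos'],s['ft_force'],s['opening'])
im=optics.capture('wrist');cv2.imwrite('pics/w2.png',im[:,:,::-1])
cal=optics.get_calibration('wrist');print(np.array(cal['pose']).round(4).tolist(),cal)
for t in("fixture","post","spacer_mid"):
    for d in optics.spot_point('wrist',t)[:2]: print(t,round(d['p'],2),world('wrist',d['centre']).round(4))
E
```

```text
6.4 [-2.46281880e-01 -3.43841344e-01  1.87288728e+00  5.63362156e-04
  1.61331191e+00  1.32493107e+00] [ 0.43031014 -0.05516151  0.24969015] [ 1.09563177  0.51534076 -2.19593485] 0.05495761015074881
[[0.0016, -0.9546, -0.298, 0.5154], [-1.0, -0.0018, 0.0003, -0.0535], [-0.0009, 0.298, -0.9546, 0.4167], [0.0, 0.0, 0.0, 1.0]] {'fx': 284.3979285040874, 'fy': 284.3979285040874, 'cx': 320.1170660982099, 'cy': 200.20637698210913, 'dist': array([-0.01386437,  0.        ,  0.        ,  0.        ,  0.        ]), 'pose': array([[ 1.59553682e-03, -9.54574166e-01, -2.97969152e-01,
         5.15351623e-01],
       [-9.99998359e-01, -1.77866045e-03,  3.43421836e-04,
        -5.34582619e-02],
       [-8.57807559e-04,  2.97968115e-01, -9.54575438e-01,
         4.16676315e-01],
       [ 0.00000000e+00,  0.00000000e+00,  0.00000000e+00,
         1.00000000e+00]])}
fixture 0.87 [ 0.5371 -0.0522  0.002 ]
post 0.68 [ 0.3311 -0.0544  0.0649]
spacer_mid 0.72 [ 0.433  -0.0568  0.2598]
```

View pics/w2.png

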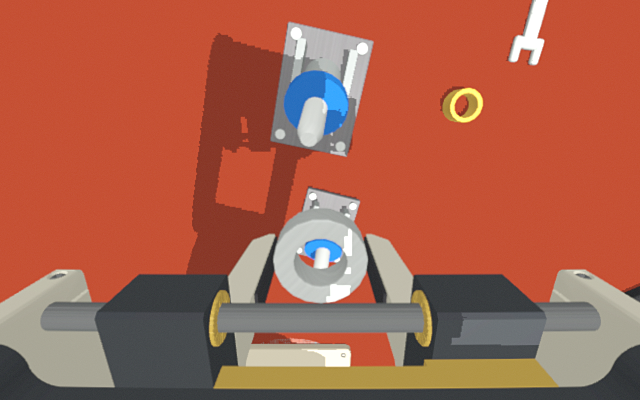

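Wrist view: large fixture plate corners at (289,22), (373,41), (346,156), (271,140), blue shoulder around (316,102), post tip near (310,137). The brass bush is at (462,105), and the spacer is held in the gripper. I'll fit the fixture model to these.

```bash
cat > fit.py <<'E'
from h import *
from scipy.optimize import least_squares
def post(x,y,yaw):
    Rz=Ro.from_euler('z',yaw).as_matrix();P=Rz@[-.020,0,.085]+[x,y,0]
    R=Rz@Ro.from_euler('y',-np.pi/6).as_matrix();return P,R
def bluehull(im,box):
    hsv=cv2.cvtColor(im,cv2.COLOR_RGB2HSV);m=(cv2.inRange(hsv,(98,120,40),(125,255,255))>0)
    b=np.zeros_like(m);b[box[1]:box[3],box[0]:box[2]]=1;m&=b
    n,l,st,_=cv2.connectedComponentsWithStats(m.astype(np.uint8))
    m=np.isin(l,[i for i in range(1,n) if st[i,4]>=8]);ys,xs=np.where(m)
    return np.array([xs.min()-.5,xs.max()+.5,ys.min()-.5,ys.max()+.5])
def bluepred(cal,v):
    P,R=post(*v);a=np.linspace(0,2*np.pi,120)
    Q=np.array([P+R@[.036*np.cos(t),.036*np.sin(t),z] for z in(0,-.014) for t in a])
    q=proj(cal,Q);return np.array([q[:,0].min(),q[:,0].max(),q[:,1].min(),q[:,1].max()])
def corners(cal,v):
    Rz=Ro.from_euler('z',v[2]).as_matrix()
    return proj(cal,np.array([Rz@[a*.075,b*.055,.015]+[v[0],v[1],0] for a,b in((1,1),(1,-1),(-1,-1),(-1,1))]))
E
python3 - <<'E'
from fit import *
C=np.array([[289,22],[373,41],[346,156],[271,140]],float)
D={}
for n,f,b in(('wrist','w2',(270,50,360,140)),('scene','scene0',(270,190,325,215)),('side','side0',(285,195,330,225))):
    im=cv2.imread(f'pics/{f}.png')[:,:,::-1].copy();D[n]=(optics.get_calibration(n),bluehull(im,b));print(n,D[n][1])
for use in(('wrist',),('scene','side'),('wrist','scene','side')):
  for uc in (0,1):
    def f(v):
        e=[bluepred(D[n][0],v)-D[n][1] for n in use]
        if uc:e.append((corners(D['wrist'][0],v)-C).ravel())
        return np.concatenate(e)
    o=least_squares(f,[.535,-.053,-.1],diff_step=1e-4,loss='soft_l1')
    P,R=post(*o.x);print(use,uc,o.x.round(4),'shoulder',P.round(4),'tip',(P+R[:,2]*.06).round(4),o.fun.round(1))
P,R=post(*o.x);print('tip px',proj(D['wrist'][0],P+R[:,2]*.06),proj(D['scene'][0],P+R[:,2]*.06),proj(D['side'][0],P+R[:,2]*.06))
E
```

```text
wrist [283.5 348.5  69.5 134.5]
scene [279.5 309.5 194.5 204.5]
side [296.5 320.5 201.5 224.5]
('wrist',) 0 [ 0.54   -0.0493 -0.0705] shoulder [ 0.52   -0.0479  0.085 ] tip [ 0.4901 -0.0458  0.137 ] [ 0.  -0.  -0.2  0.3]
('wrist',) 1 [ 0.5394 -0.0515 -0.2021] shoulder [ 0.5198 -0.0475  0.085 ] tip [ 0.4904 -0.0415  0.137 ] [-0.   0.  -0.   0.7 -0.7 -1.5  1.  -0.3  0.7  0.6 -1.3  0.4]
('scene', 'side') 0 [ 0.5358 -0.055  -0.2127] shoulder [ 0.5163 -0.0508  0.085 ] tip [ 0.487  -0.0445  0.137 ] [-0.3  1.1 -0.3 -0.3 -0.1  0.6  0.1  0.7]
('scene', 'side') 1 [ 0.5385 -0.0523 -0.1966] shoulder [ 0.5188 -0.0484  0.085 ] tip [ 0.4894 -0.0426  0.137 ] [ 0.9  2.3  0.2  0.2  0.6  1.3 -0.6 -0.  -0.3 -0.5  1.4  0.1  1.6  1.1
 -0.4  1.4]
('wrist', 'scene', 'side') 0 [ 0.5393 -0.0511 -0.1425] shoulder [ 0.5195 -0.0483  0.085 ] tip [ 0.4898 -0.044   0.137 ] [ 0.5  0.4  0.3  0.8  1.   2.6  0.3  0.4  0.8  1.6 -0.9 -0. ]
('wrist', 'scene', 'side') 1 [ 0.539  -0.0518 -0.2   ] shoulder [ 0.5194 -0.0479  0.085 ] tip [ 0.49   -0.0419  0.137 ] [ 0.3  0.3  0.3  1.   1.2  2.6  0.4  0.4  0.8  1.5 -0.8 -0.2 -0.5 -1.1
  1.2 -0.2  1.1  0.8 -1.   0.8]
tip px [[308.95588733 139.09963368]] [[296.41316724 170.44308702]] [[297.33566236 197.66185507]]
```

```bash
cat >> fit.py <<'E'
V=[.5391,-.0518,-.2]
def target(d,dx=0,dy=0,up=.0034,v=V):
    "TCP pose with ring underside d above shoulder face; ring centre at (dx,dy) in the tool frame"
    P,R=post(*v);T=pose(v[2],np.pi/6)
    return P+R[:,2]*(d+up)-T[:,0]*dx-T[:,1]*dy,T
E
python3 - <<'E'
from fit import *
cal=dict(optics.get_calibration('wrist'));s=observe();optics.capture('wrist')
m=optics.silhouettes('wrist','spacer')[0]['pixels']
z=s['ee_pos'][2]-.0034;T=np.array(cal['pose']);T[2,3]-=z;cal['pose']=T
c,q=ringfit(s['ee_pos'][:2],.028,.022,m,cal);print(c-s['ee_pos'][:2],q,m.sum())
for d in(.12,.075): go(*target(d))
E
```

```text
[-0.00057114  0.00052121] -0.942 5855
offset cm [ 2.84 -1.86  5.81] turn deg [-3.1 29.9 11.4]
offset cm [ 5.05 -1.4   9.71] turn deg [-3.1 29.9 11.4]
```

>>> send_rows --offset '[[0.6, -0.4, 0.5], [1.2, -0.8, 1.5], [1.8, -1.2, 3], [2.4, -1.6, 4.5], [2.84, -1.86, 5.81], [2.84, -1.86, 5.81], [2.84, -1.86, 5.81]]' --turn '[[-0.8, 7.5, 2.8], [-1.6, 15, 5.7], [-2.3, 22.5, 8.5], [-3.1, 29.9, 11.4], [-3.1, 29.9, 11.4], [-3.1, 29.9, 11.4], [-3.1, 29.9, 11.4]]' --jaw '[5, 5, 5, 5, 5, 5, 5]'

```text
time_s: 7.58
ee_pos: [0.4601, -0.0369, 0.1953]
tool_rot: [[0.847, -0.201, 0.493], [-0.173, -0.98, -0.102], [0.503, 0.001, -0.864]]
ft_force: [0.0, -0.0, -3.1]
opening: 0.0551
grip_force: 35.0
```

```bash
python3 - <<'E'
from fit import *
s=observe();print(s['time_s'],s['joint_pos'],s['ft_force'],s['opening'])
p,T=target(.12);print('err mm',(s['ee_pos']-p)*1000,Ro.from_matrix(T.T@np.array(s['tool_rot'])).as_rotvec(degrees=True).round(2))
im=optics.capture('wrist');cal=optics.get_calibration('wrist')
P,R=post(*V);a=np.linspace(0,2*np.pi,40)
o=im[:,:,::-1].copy()
for rad,z in((.036,0),(.013,.048),(.008,.06)):
    for u in proj(cal,np.array([P+R@[rad*np.cos(t),rad*np.sin(t),z] for t in a])): cv2.circle(o,(int(u[0]),int(u[1])),0,(0,255,0),-1)
cv2.imwrite('pics/w3.png',o)
go(*target(.062))
E
```

```text
7.575 [-0.18220031 -0.89013138  2.4020997  -0.01224363  1.10229487  1.59322373] [ 0.00497911 -0.03195392 -3.10638105] 0.05512988214936407
err mm [ 1.06302973 -1.33122852  3.39817341] [-0.11  0.22  0.09]
offset cm [-0.32 -0.14  6.03] turn deg [ 0.1 -0.2 -0.1]
```

View pics/w3.png

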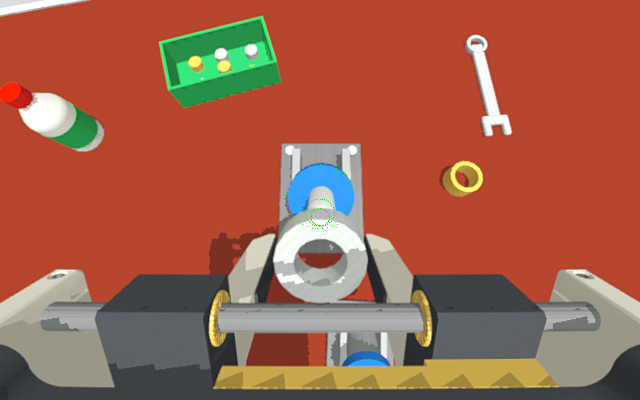

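Wrist view: post (320,205), shoulder (321,195) and ring (321,258) lie on the same column, so the lateral alignment is good. Joint 2 sits at its limit here, and moving down the post relieves that.

>>> send_rows --offset '[[-0.1, -0.1, 2], [-0.2, -0.1, 4], [-0.32, -0.14, 5.6], [-0.32, -0.14, 5.6], [-0.32, -0.14, 5.6]]' --turn '[[0, 0, 0], [0.1, -0.2, -0.1], [0.1, -0.2, -0.1], [0.1, -0.2, -0.1], [0.1, -0.2, -0.1]]' --jaw '[5, 5, 5, 5, 5]'

```text
time_s: 8.25
ee_pos: [0.4845, -0.0408, 0.1437]
tool_rot: [[0.849, -0.2, 0.489], [-0.173, -0.98, -0.1], [0.499, 0.0, -0.867]]
ft_force: [0.2, -0.3, -1.9]
opening: 0.0553
grip_force: 35.0
```

```bash
python3 - <<'E'
from fit import *
s=observe();print(s['time_s'],s['joint_pos'],s['ft_force'],s['opening'])
p,T=target(.066);R0=np.array(s['tool_rot']);print('err mm tool',T.T@(s['ee_pos']-p)*1000,Ro.from_matrix(T.T@R0).as_rotvec(degrees=True).round(2))
for n in('wrist','side'):
    im=optics.capture(n);cal=optics.get_calibration(n);o=im[:,:,::-1].copy()
    P,R=post(*V);a=np.linspace(0,2*np.pi,60)
    up=s['ee_pos']+R0[:,2]*.0034
    L=[(P,R,.036,0),(P,R,.013,.048),(P,R,.008,.06),(up,-R0,.028,0)]
    pts=[]
    for c,M,rad,z in L:
        q=proj(cal,np.array([c+M@[rad*np.cos(t),rad*np.sin(t),z] for t in a]));pts.append(q)
    k=3;c0=pts[1].mean(0).astype(int);x0,y0=(220,120) if n=='wrist' else (c0[0]-50,c0[1]-40)
    w,h=(200,180) if n=='wrist' else (120,90)
    k=3 if n=='wrist' else 5
    g=cv2.resize(o[y0:y0+h,x0:x0+w],None,fx=k,fy=k,interpolation=cv2.INTER_NEAREST)
    for q,col in zip(pts,((0,255,0),(0,0,255),(255,0,255),(0,255,255))):
        for u in q: cv2.circle(g,(int((u[0]-x0+.5)*k),int((u[1]-y0+.5)*k)),1,col,-1)
    cv2.imwrite(f'pics/a_{n}.png',g)
A=cv2.imread('pics/a_side.png');print(A.shape)
go(*target(.04));go(*target(.066))
E
```

```text
8.25 [-0.18197612 -0.73625652  2.41468114 -0.01177047  0.94119152  1.59405467] [ 0.16937647 -0.28165374 -1.85913273] 0.05529123784712027
err mm tool [-1.51278954  0.01210755  0.70375684] [-0.03 -0.09  0.04]
(450, 600, 3)
offset cm [0.16 0.01 2.52] turn deg [ 0.   0.1 -0. ]
offset cm [ 0.16  0.01 -0.08] turn deg [ 0.   0.1 -0. ]
```

View pics/a_side.png

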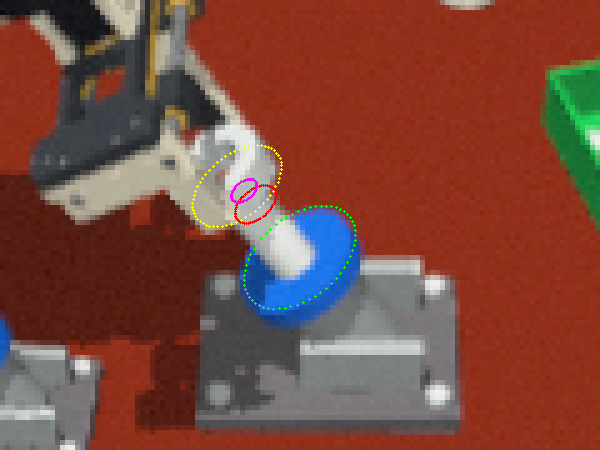

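Side crop: the post points into the held ring, with the predicted tip (245,190) inside the ring outline. The shoulder fit (green, 300,258) matches the blue disc. I'll insert in small steps.

>>> send_rows --offset '[[0.16, 0, -0.1], [0.16, 0, 0.4], [0.16, 0, 0.9], [0.16, 0, 1.4], [0.16, 0, 1.9], [0.16, 0, 2.4], [0.16, 0, 2.4]]' --turn '[[0, 0.1, 0], [0, 0.1, 0], [0, 0.1, 0], [0, 0.1, 0], [0, 0.1, 0], [0, 0.1, 0], [0, 0.1, 0]]' --jaw '[5, 5, 5, 5, 5, 5, 5]'

```text
time_s: 9.22
ee_pos: [0.4969, -0.0433, 0.1214]
tool_rot: [[0.85, -0.199, 0.488], [-0.173, -0.98, -0.1], [0.498, 0.0, -0.867]]
ft_force: [0.8, -1.5, -3.9]
opening: 0.0551
grip_force: 35.0
```

```bash
python3 - <<'E'
from fit import *
s=observe();R0=np.array(s['tool_rot']);print(s['time_s'],s['joint_pos'].round(2),'F tool',R0.T@s['ft_force'],s['torque'],s['opening'])
p,T=target(.04);print('err mm tool',T.T@(s['ee_pos']-p)*1000,Ro.from_matrix(T.T@R0).as_rotvec(degrees=True).round(2))
im=optics.capture('wrist');cv2.imwrite('pics/w4.png',im[:,:,::-1])
go(*target(.004))
E
```

```text
9.225 [-0.18 -0.65  2.41 -0.01  0.86  1.59] F tool [-0.94158091  1.33328354  3.90319071] [-0.05899285  0.59177057 -0.07692688] 0.055144046641203995
err mm tool [-1.79426143  0.02288462  0.32603824] [-0.04 -0.13  0.03]
offset cm [ 0.18 -0.    3.59] turn deg [ 0.   0.1 -0. ]
```

View pics/w4.png

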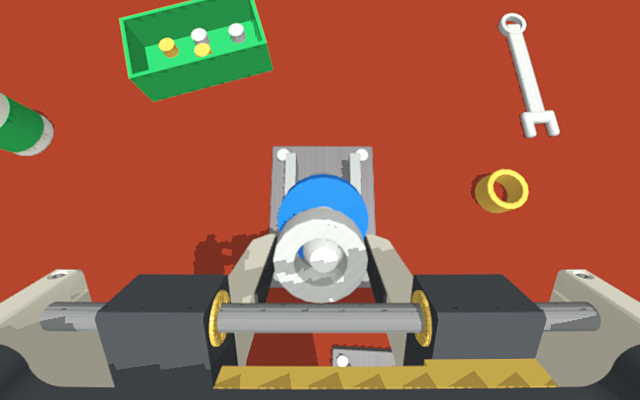

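The wrist view confirms it: post tip (324,258) is inside the bore (centre about 322,255), and forces are small. Continuing down.

>>> send_rows --offset '[[0.05, 0, 0.5], [0.1, 0, 1], [0.1, 0, 1.5], [0.1, 0, 2], [0.1, 0, 2.5], [0.1, 0, 2.9], [0.1, 0, 3.2], [0.1, 0, 3.2]]' --turn '[[0, 0, 0], [0, 0.1, 0], [0, 0.1, 0], [0, 0.1, 0], [0, 0.1, 0], [0, 0.1, 0], [0, 0.1, 0], [0, 0.1, 0]]' --jaw '[5, 5, 5, 5, 5, 5, 5, 5]'

```text
time_s: 10.28
ee_pos: [0.5133, -0.0465, 0.0944]
tool_rot: [[0.849, -0.199, 0.49], [-0.173, -0.98, -0.1], [0.5, 0.0, -0.866]]
ft_force: [-0.5, -0.3, -2.5]
opening: 0.0552
grip_force: 35.0
```

```bash
python3 - <<'E'
from fit import *
s=observe();R0=np.array(s['tool_rot']);print(s['time_s'],s['joint_pos'].round(2),'F tool',R0.T@s['ft_force'],s['torque'],s['opening'])
p,T=target(0);print('err mm tool',T.T@(s['ee_pos']-p)*1000,Ro.from_matrix(T.T@R0).as_rotvec(degrees=True).round(2))
E
```

```text
10.275 [-0.18 -0.54  2.39 -0.01  0.77  1.59] F tool [-1.58634774  0.39859076  1.95800447] [0.11123242 0.65338768 0.03909762] 0.05520435497661189
err mm tool [-0.80426988 -0.11469341 -7.8774032 ] [-0.02 -0.02  0.03]
```

>>> send_rows --offset '[[0, 0, 0.2], [0, 0, 0.4], [0, 0, 0.55], [0, 0, 0.65], [0, 0, 0.65]]' --turn '[[0, 0, 0], [0, 0, 0], [0, 0, 0], [0, 0, 0], [0, 0, 0]]' --jaw '[5, 5, 5, 5, 5]'

```text
time_s: 10.9
ee_pos: [0.5165, -0.0471, 0.0889]
tool_rot: [[0.849, -0.199, 0.49], [-0.173, -0.98, -0.1], [0.5, 0.0, -0.866]]
ft_force: [0.2, 0.7, -2.9]
opening: 0.0551
grip_force: 35.0
```

>>> send_rows --offset '[[0, 0, 0.1], [0, 0, 0.1]]' --turn '[[0, 0, 0], [0, 0, 0]]' --jaw '[5, 5]'

```text
time_s: 11.15
ee_pos: [0.5172, -0.0472, 0.0884]
tool_rot: [[0.849, -0.199, 0.49], [-0.172, -0.98, -0.1], [0.5, 0.0, -0.866]]
ft_force: [-1.9, 0.1, -0.3]
opening: 0.0553
grip_force: 35.0
```

>>> send_rows --offset '[[0, 0, 0.07], [0, 0, 0.07]]' --turn '[[0, 0, 0], [0, 0, 0]]' --jaw '[5, 5]'

```text
time_s: 11.4
ee_pos: [0.5173, -0.0472, 0.0883]
tool_rot: [[0.849, -0.199, 0.489], [-0.172, -0.98, -0.1], [0.5, 0.0, -0.866]]
ft_force: [-19.4, 2.4, 14.4]
opening: 0.0552
grip_force: 35.0
```

>>> send_rows --offset '[[0, 0, -0.06], [0, 0, -0.06], [0, 0, -0.06], [0, 0, -0.06], [0, 0, -0.06], [0, 0, -2], [0, 0, -5], [0, 0, -7.5], [0, 0, -7.5]]' --turn '[[0, 0, 0], [0, 0, 0], [0, 0, 0], [0, 0, 0], [0, 0, 0], [0, 0, 0], [0, 0, 0], [0, 0, 0], [0, 0, 0]]' --jaw '[5, 7.5, 7.5, 7.5, 7.5, 7.5, 7.5, 7.5, 7.5]'

```text
time_s: 12.52
ee_pos: [0.482, -0.04, 0.1552]
tool_rot: [[0.846, -0.199, 0.494], [-0.172, -0.98, -0.101], [0.505, 0.0, -0.863]]
ft_force: [-0.7, 0.5, -0.3]
opening: 0.0748
grip_force: 0.0
```

```bash
python3 - <<'E'
from fit import *
s=observe();R0=np.array(s['tool_rot']);print(s['time_s'],s['joint_pos'].round(2),s['ft_force'],s['opening'])
im=optics.capture('wrist');cal=optics.get_calibration('wrist')
for t in("spacer_mid","bush","bush_mid"):
    for d in optics.spot_point('wrist',t)[:2]: print(t,round(d['p'],2),world('wrist',d['centre']).round(4))
m=optics.silhouettes('wrist','bush')[0]['pixels'];print(m.sum(),ringfit([.523,-.247],.0215,.026,m,cal))
P,R=post(*V);print('expected spacer_mid',(P+R[:,2]*.011).round(4))
ps=[]
g=cv2.resize(im[130:310,220:420,::-1],None,fx=3,fy=3)
for z in(0,.022):
    for u in proj(cal,np.array([P+R@[.028*np.cos(t),.028*np.sin(t),z] for t in np.linspace(0,6.28,60)])): cv2.circle(g,(int((u[0]-220+.5)*3),int((u[1]-130+.5)*3)),1,(0,255,0),-1)
cv2.imwrite('pics/w5.png',g)
go([.524,-.247,.15],pose(0,0))
E
```

```text
12.525 [-0.18 -0.77  2.41 -0.01  0.97  1.59] [-0.715555    0.54740575 -0.25819898] 0.07484813755866561
spacer_mid 0.78 [ 0.5121 -0.0462  0.0929]
spacer_mid 0.73 [ 0.5238 -0.2487  0.0095]
bush_mid 0.89 [ 0.5217 -0.2459  0.0093]
bush_mid 0.17 [ 0.7601  0.0458 -0.0044]
1214 (array([ 0.5222, -0.2434]), np.float64(-0.948))
expected spacer_mid [ 0.5141 -0.0467  0.0945]
offset cm [ 7.26 19.43  4.27] turn deg [  3.  -29.8 -11.2]
```

View pics/w5.png

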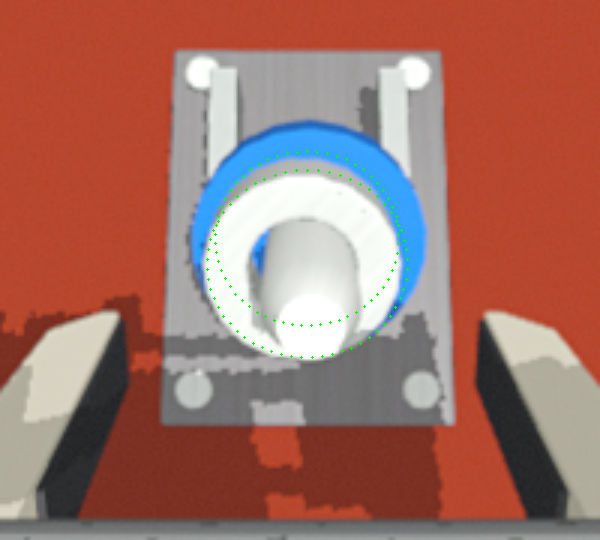

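The spacer sits flat on the blue shoulder: the ring in the picture matches the predicted outlines around (305,260). Next is the bush.

>>> send_rows --offset '[[0, 6, -0.5], [1, 11, -0.5], [3, 15, 0], [5, 18, 2], [7.2, 19.4, 4.2], [7.2, 19.4, 4.2], [7.2, 19.4, 4.2], [7.2, 19.4, 4.2]]' --turn '[[0, 0, 0], [0.4, -4, -1.5], [1.2, -12, -4.5], [2, -20, -7.5], [3, -29.8, -11.2], [3, -29.8, -11.2], [3, -29.8, -11.2], [3, -29.8, -11.2]]' --jaw '[7.5, 7.5, 7.5, 7.5, 7.5, 7.5, 7.5, 7.5]'

```text
time_s: 13.78
ee_pos: [0.5232, -0.246, 0.1508]
tool_rot: [[1.0, -0.001, 0.001], [-0.001, -1.0, 0.001], [0.001, -0.001, -1.0]]
ft_force: [0.4, 0.1, -0.0]
opening: 0.075
grip_force: 0.0
```

```bash
python3 - <<'E'
from fit import *
s=observe();print(s['time_s'],s['ee_pos'],s['ft_force'],s['opening'])
im=optics.capture('wrist');cal=optics.get_calibration('wrist')
for d in optics.spot_point('wrist','bush_mid')[:1]: print(round(d['p'],2),world('wrist',d['centre']).round(4))
m=optics.silhouettes('wrist','bush')[0]['pixels'];c,q=ringfit([.523,-.246],.0215,.026,m,cal);print(m.sum(),c,q)
go([*c,.0034],pose(0,0))
E
```

```text
13.775 [ 0.5232363  -0.24602806  0.15083898] [ 0.39862319  0.06272294 -0.04360363] 0.07504965585598042
0.7 [ 0.5251 -0.2461  0.0146]
947 [ 0.5234 -0.2456] -0.977
offset cm [-0.07 -0.09 14.99] turn deg [ 0.1 -0.2 -0.1]
```

>>> send_rows --offset '[[0, -0.05, 5], [0, -0.05, 10], [0, -0.05, 13], [-0.05, -0.05, 14.6], [-0.05, -0.05, 14.6], [-0.05, -0.05, 14.6], [-0.05, -0.05, 14.6], [-0.05, -0.05, 14.6], [-0.05, -0.05, 14.6], [-0.05, -0.05, 14.6]]' --turn '[[0, 0, 0], [0.1, -0.1, 0], [0.1, -0.2, 0], [0.1, -0.2, 0], [0.1, -0.2, 0], [0.1, -0.2, 0], [0.1, -0.2, 0], [0.1, -0.2, 0], [0.1, -0.2, 0], [0.1, -0.2, 0]]' --jaw '[7.5, 7.5, 7.5, 7.5, 7.5, 4, 4, 4, 4, 4]' --newtons 30

```text
time_s: 15.18
ee_pos: [0.5238, -0.2461, 0.0067]
tool_rot: [[1.0, -0.001, -0.001], [-0.001, -1.0, 0.001], [-0.001, -0.001, -1.0]]
ft_force: [-0.7, 1.2, 4.6]
opening: 0.0415
grip_force: 29.9
```

>>> send_rows --offset '[[0, 0, -5], [0, 0, -11], [-1, 0, -17], [-4, -5, -21], [-7, -11, -22], [-9.5, -17, -22], [-10, -20, -22], [-10, -20, -22]]' --turn '[[0, 0, 0], [0, 0, 0], [0, 0, 0], [0, 0, 0], [0, 0, 0], [0, 0, 0], [0, 0, 0], [0, 0, 0]]' --jaw '[4, 4, 4, 4, 4, 4, 4, 4]'

```text
time_s: 16.18
ee_pos: [0.4232, -0.044, 0.2265]
tool_rot: [[1.0, 0.003, -0.001], [0.003, -1.0, 0.002], [-0.001, -0.002, -1.0]]
ft_force: [0.7, -0.9, -1.5]
opening: 0.0423
grip_force: 29.9
```

```bash
python3 - <<'E'
from fit import *
s=observe();print(s['time_s'],s['ee_pos'],s['ft_force'],s['opening'])
cal=dict(optics.get_calibration('wrist'));optics.capture('wrist')
m=optics.silhouettes('wrist','bush')[0]['pixels']
z=s['ee_pos'][2]-.0048;T=np.array(cal['pose']);T[2,3]-=z;cal['pose']=T
c,q=ringfit(s['ee_pos'][:2],.0215,.026,m,cal);print(c-s['ee_pos'][:2],q,m.sum())
for d in(.105,.066): go(*target(d,up=.0048))
E
```

```text
16.175 [ 0.42319467 -0.04395201  0.22652499] [ 0.69480785 -0.93239299 -1.49607516] 0.04231017375462284
[-0.00039467  0.00075201] -0.918 3562
offset cm [ 4.19 -0.93  4.63] turn deg [-3.1 30.  11.2]
offset cm [ 6.1  -0.54  8.01] turn deg [-3.1 30.  11.2]
```

>>> send_rows --offset '[[1, -0.3, 0.5], [2.2, -0.5, 1], [3.4, -0.7, 2], [4.2, -0.9, 3.5], [4.2, -0.9, 4.6], [4.2, -0.9, 4.6], [5.2, -0.7, 6.3], [6.1, -0.6, 7.7], [6.1, -0.6, 7.7], [6.1, -0.6, 7.7]]' --turn '[[-0.8, 7.5, 2.8], [-1.6, 15, 5.6], [-2.3, 22.5, 8.4], [-3.1, 30, 11.2], [-3.1, 30, 11.2], [-3.1, 30, 11.2], [-3.1, 30, 11.2], [-3.1, 30, 11.2], [-3.1, 30, 11.2], [-3.1, 30, 11.2]]' --jaw '[4, 4, 4, 4, 4, 4, 4, 4, 4, 4]'

```text
time_s: 17.52
ee_pos: [0.4854, -0.0407, 0.1509]
tool_rot: [[0.849, -0.2, 0.49], [-0.173, -0.98, -0.1], [0.5, 0.001, -0.866]]
ft_force: [0.2, 0.2, -1.8]
opening: 0.0414
grip_force: 29.9
```

```bash
python3 - <<'E'
from fit import *
s=observe();R0=np.array(s['tool_rot']);print(s['time_s'],s['joint_pos'].round(2),R0.T@s['ft_force'],s['opening'])
p,T=target(.066,up=.006);print('err mm tool',T.T@(s['ee_pos']-p)*1000,Ro.from_matrix(T.T@R0).as_rotvec(degrees=True).round(2))
im=optics.capture('wrist');cv2.imwrite('pics/w6.png',cv2.resize(im[130:310,220:420,::-1],None,fx=3,fy=3))
go(*target(.044,up=.006))
E
```

```text
17.525 [-0.18 -0.74  2.4  -0.01  0.95  1.6 ] [-0.73129979 -0.27236451  1.6223479 ] 0.04143356863192246
err mm tool [ 2.81919579 -0.21741827 -2.46055704] [-0.07 -0.02  0.04]
offset cm [-0.28  0.03  2.45] turn deg [ 0.1 -0.  -0. ]
```

View pics/w6.png

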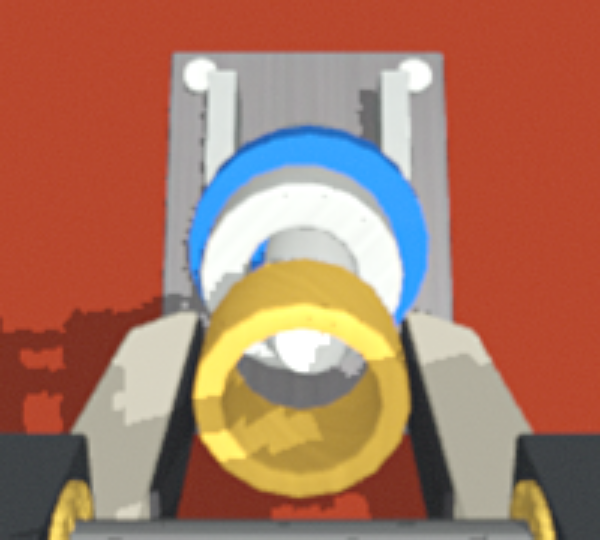

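Wrist crop: bush mouth (302,400) and post tip (302,350) are in the same column, with the tip entering the bore. I'll correct x by 3 mm and go down.

>>> send_rows --offset '[[-0.3, 0, 0], [-0.3, 0, 0.4], [-0.3, 0, 0.9], [-0.3, 0, 1.4], [-0.3, 0, 1.9], [-0.3, 0, 2.3], [-0.3, 0, 2.3]]' --turn '[[0, 0, 0], [0, 0, 0], [0, 0, 0], [0, 0, 0], [0, 0, 0], [0, 0, 0], [0, 0, 0]]' --jaw '[4, 4, 4, 4, 4, 4, 4]'

```text
time_s: 18.45
ee_pos: [0.4938, -0.0424, 0.1281]
tool_rot: [[0.848, -0.2, 0.49], [-0.173, -0.98, -0.101], [0.5, 0.001, -0.866]]
ft_force: [3.6, -3.6, -2.3]
opening: 0.0417
grip_force: 29.9
```

```bash
python3 - <<'E'
from fit import *
s=observe();R0=np.array(s['tool_rot']);print(s['time_s'],'F tool',R0.T@s['ft_force'],s['torque'],s['opening'])
p,T=target(.022,up=.006);print('err mm tool',T.T@(s['ee_pos']-p)*1000,Ro.from_matrix(T.T@R0).as_rotvec(degrees=True).round(2))
E
```

```text
18.45 F tool [2.49578568 2.82127772 4.15091645] [-0.4971163   0.12444315 -0.25148729] 0.0416723714862113
err mm tool [ -1.14110387  -0.24750954 -22.46940926] [-0.08  0.03  0.04]
```

>>> send_rows --offset '[[0.1, 0, 0.2], [0.1, 0.03, 0.6], [0.1, 0.03, 1.0], [0.1, 0.03, 1.4], [0.1, 0.03, 1.7], [0.1, 0.03, 1.7]]' --turn '[[0, 0, 0], [0, 0, 0], [0, 0, 0], [0, 0, 0], [0, 0, 0], [0, 0, 0]]' --jaw '[4, 4, 4, 4, 4, 4]'

```text
time_s: 19.2
ee_pos: [0.5025, -0.0442, 0.1135]
tool_rot: [[0.849, -0.2, 0.489], [-0.173, -0.98, -0.1], [0.499, 0.0, -0.866]]
ft_force: [-0.8, -0.0, -1.6]
opening: 0.0417
grip_force: 29.9
```

>>> send_rows --offset '[[0, 0, 0.15], [0, 0, 0.25], [0, 0, 0.25]]' --turn '[[0, 0, 0], [0, 0, 0], [0, 0, 0]]' --jaw '[4, 4, 4]'

```text
time_s: 19.58
ee_pos: [0.5038, -0.0445, 0.1117]
tool_rot: [[0.849, -0.2, 0.49], [-0.173, -0.98, -0.1], [0.5, 0.0, -0.866]]
ft_force: [0.4, 0.3, -1.1]
opening: 0.0422
grip_force: 29.9
```

>>> send_rows --offset '[[0, 0, 0.1], [0, 0, 0.15], [0, 0, 0.15]]' --turn '[[0, 0, 0], [0, 0, 0], [0, 0, 0]]' --jaw '[4, 4, 4]'

```text
time_s: 19.95
ee_pos: [0.5046, -0.0446, 0.1104]
tool_rot: [[0.849, -0.2, 0.49], [-0.173, -0.98, -0.1], [0.5, 0.0, -0.866]]
ft_force: [-0.5, -1.0, -2.1]
opening: 0.0418
grip_force: 29.9
```

>>> send_rows --offset '[[0, 0, 0.08], [0, 0, 0.08]]' --turn '[[0, 0, 0], [0, 0, 0]]' --jaw '[4, 4]'

```text
time_s: 20.2
ee_pos: [0.5049, -0.0447, 0.1102]
tool_rot: [[0.849, -0.2, 0.489], [-0.173, -0.98, -0.1], [0.5, 0.001, -0.866]]
ft_force: [-11.1, 1.4, 8.3]
opening: 0.0417
grip_force: 29.9
```

>>> send_rows --offset '[[0, 0, 0.08], [0, 0, 0.08]]' --turn '[[0, 0, 0], [0, 0, 0]]' --jaw '[4, 4]'

```text
time_s: 20.45
ee_pos: [0.505, -0.0447, 0.1102]
tool_rot: [[0.849, -0.2, 0.489], [-0.173, -0.98, -0.1], [0.499, 0.001, -0.867]]
ft_force: [-26.9, 3.2, 21.6]
opening: 0.0418
grip_force: 29.9
```

Firm axial contact at the expected height, so the bush is seated. I'll ease off, release and retract.

>>> send_rows --offset '[[0, 0, -0.1], [0, 0, -0.1], [0, 0, -0.1], [0, 0, -0.1], [0, 0, -0.1], [0, 0, -0.1], [0, 0, -2], [0, 0, -5], [0, 0, -7], [0, 0, -7]]' --turn '[[0, 0, 0], [0, 0, 0], [0, 0, 0], [0, 0, 0], [0, 0, 0], [0, 0, 0], [0, 0, 0], [0, 0, 0], [0, 0, 0], [0, 0, 0]]' --jaw '[4, 4, 7, 7, 7, 7, 7, 7, 7, 7]'

```text
time_s: 21.7
ee_pos: [0.4721, -0.0379, 0.1719]
tool_rot: [[0.847, -0.2, 0.493], [-0.172, -0.98, -0.101], [0.504, 0.0, -0.864]]
ft_force: [0.6, -0.1, 0.4]
opening: 0.0703
grip_force: 0.0
```

```bash
python3 - <<'E'
from fit import *
s=observe();print(s['time_s'],s['ee_pos'],s['ft_force'],s['opening'])
im=optics.capture('wrist');cal=optics.get_calibration('wrist');P,R=post(*V)
for t in("spacer_mid","bush_mid"):
    for d in optics.spot_point('wrist',t)[:2]: print(t,round(d['p'],2),world('wrist',d['centre']).round(4))
print('expected',(P+R[:,2]*.011).round(4),(P+R[:,2]*.035).round(4))
k=3
def draw(im,cal,x0,y0,w,h,k):
    g=cv2.resize(im[y0:y0+h,x0:x0+w,::-1],None,fx=k,fy=k)
    for rad,z in((.028,.022),(.0215,.048)):
        for u in proj(cal,np.array([P+R@[rad*np.cos(t),rad*np.sin(t),z] for t in np.linspace(0,6.28,60)])): cv2.circle(g,(int((u[0]-x0+.5)*k),int((u[1]-y0+.5)*k)),1,(0,255,0),-1)
    return g
a=draw(im,cal,250,140,130,180,3)
b=draw(optics.capture('side'),optics.get_calibration('side'),270,170,78,108,5)
cv2.imwrite('pics/w7.png',np.hstack([a,b]))
E
```

```text
21.7 [ 0.47210282 -0.03789537  0.17186464] [ 0.60128831 -0.05919208  0.35832068] 0.07034915238850335
spacer_mid 0.95 [ 0.5137 -0.0481  0.0931]
bush_mid 0.7 [ 0.5029 -0.0432  0.1143]
expected [ 0.5141 -0.0467  0.0945] [ 0.5023 -0.0443  0.1153]
```

View pics/w7.png

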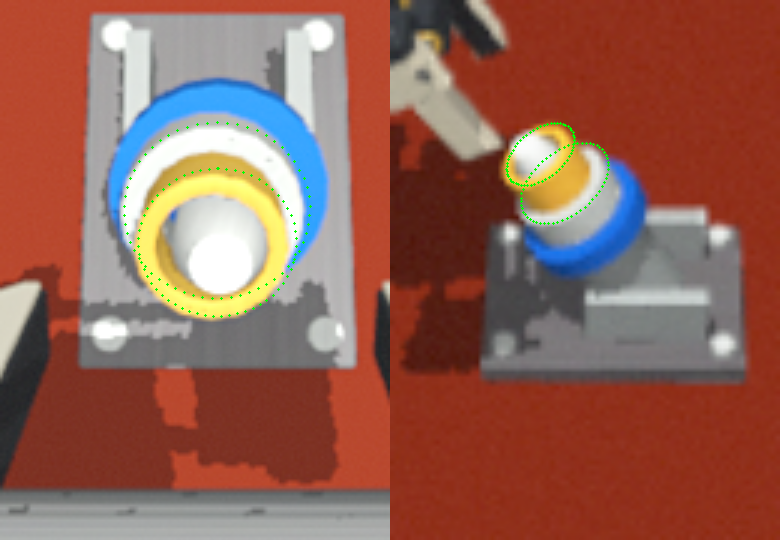

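Both views show the bush flush on the spacer and the spacer flush on the shoulder, matching the predicted outlines. The gripper is clear. Handing in.

```bash
python3 -c "
from rig import r
print(r.finish_job())"
```

```text
the job is handed in; nothing more can be done
None
```

The spacer, then the brass bush, are seated fully home on the larger fixture's post, both released with the gripper clear. I handed the job in at about 22 s on the robot's clock, and the hand-in returned no verdict.

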